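Raise the cleaning cabinet's window to its mark

ROBOT

A 6-joint arm with a two-finger parallel gripper is mounted at the origin on the work surface. World frame = base frame: x ahead of the robot, y to its left, z up, the work surface at z = 0. Lengths are in m, angles in rad, forces in N, time in s.
With the tool pointing down it reaches from about 0.375 to 0.9 m from the base axis. Payload 3.1 kg.
Tool frame: the origin (TCP) lies on the centre line of the jaws, within the pads' length; the fingertips stand 11 mm ahead of it and the grasp point (between the pads) lies 8 mm behind it; x points along the fingers, y is the direction in which the jaws open and shut, and the axes are right-handed (so a half turn about x gives the same grasp; the last joint's range is limited). The gripper opens to 87 mm and grips with 3 to 60 N. Pads are 19 mm wide; open, the fingers measure 117 mm over their backs; the gripper's body (75 mm by 190 mm) begins 51 mm behind the grasp point.
Start: joints at [-1.488, 0.527, 1.433, -0, 1.181, -0.178], TCP at [0.162, -0.604, 0.209] pointing down, gripper open.
Joint ranges: [-3.08, 3.08], [-0.75, 2.2], [0.22, 2.44], [-1.43, 4.57], [0, 2.65], [-2.85, 2.85]. Speed limits (rad/s): [2.79, 2.79, 3.14, 3.14, 3.14, 3.14].

INTERFACE

Orientations are given as a unit quaternion [x, y, z, w].
In Python, from rig import robot, camera, camera_info gives the robot as it stands.
- The arm moves only by the shell command python3 -m inch 'ROWS' [FORCE]. ROWS is JSON, a list that holds one entry, the list of rows, each a list of 5 numbers: the shift along the tool's x, y, z in cm, then the turn about the tool's x in rad, then the opening, from 0 (shut) to 1 (fully open). A call has 1 to 8 rows; each row shifts and turns the pose as measured when the row begins, along the tool's axes as they then stand; what a row does not reach is not made up. A row lasts 1/12 s, in which the tool goes at most 41.7 mm and 7.16 degrees, less where a joint would pass 70% of its speed; a pose out of reach is approached as far as the arm can. A call with a gripper value outside its range is refused whole. The fingers move at their own pace and stop on an object; FORCE is the grip in N (left out, the last holds). Time passes only in rows, so rows that do not move let the fingers close. It gives the time, the measured TCP pose, the force and the opening at its end, in the units of the state.
- robot.get_obs(): the state, without advancing time (a new reading comes with each control period).
- camera(name): name is "side" or "top" or "wrist"; returns the picture (384x512x3 uint8, red, green, blue); there is no depth.
- camera_info(name): a dict with "camera_matrix" (3x3 intrinsics, pixels), "rvec" (rotation vector, rad) and "tvec" (3), from world to camera coordinates, as OpenCV has them. Camera axes: x right, y down, z forward; pixel columns grow to the right and rows downward; lengths in m; the calibration is good to about 2 mm. The wrist camera is an equidistant fisheye: a pixel r from the principal point sees the ray r / f radians off the axis. A picture is of the moment at which its call begins: read the wrist's pose just before it. camera_info takes no time and is no camera call; for the wrist camera it gives the pose at the moment of the call.
- robot.hand_in(): hands the job in, once; it reports no verdict.
The state is a dict: "time": time; "q": joint angles; "joint_velocities": joint speeds; "joint_torque": joint torques, N m; "position": TCP position; "tool_rot": TCP orientation; "ft_force": force on the tool from outside, world axes, zero at the start; "moment": the same for the moment, N m; "grip_width": finger opening in m.
Only numpy, scipy, OpenCV 4.12 (cv2) and the standard library are available. Lean on these libraries where they do the work, as an engineer would, in place of code of your own. Each camera call takes 0.05 s, during which the arm holds its last target. There are 200 camera calls.

TASK

With your fingers beneath its lip, gently push the sliding window of the parts-cleaning cabinet up its sloping front until the lip is level with the two height tabs on the side posts, then let go and move clear. Do not grasp anything, do not fling or force the window, and leave the height tabs and the loose things on the bench where they are.

Things in the scene. Friction and masses are not known exactly. Their poses are not given: they have to be found in the camera images.
- cabinet: Fixed parts-cleaning cabinet, 420 wide, 410 deep, 410 high, blue with aluminium side posts. Origin on the bench under its middle; x into the cabinet, y left, z up. Its front plane leans back 42 deg from upright (up the slope = (0.669, 0, 0.743) here) and meets the bench at x = -168 mm: apron at the foot, window above between posts 50 mm wide at y = +-190 mm.
- window: Clear sliding window with a dark steel lip on its lower edge: ledge 300 mm long (y), 8 thick, 38 deep, bevelled on top, free below. Origin: middle of the lip's front edge, mid thickness (underside 4 mm lower). Axes: z up the slope (it slides so, 240 mm in all), x into the window, y left. 103 mm over the bench when shut; starts 10 to 60 mm up. 0.9 kg, counterweighted: stays where left, 1 to 4 N moves it.
- mark (a point): Point midway between the two height tabs: dark steel, 6 mm thick, one on each side post just past the lip's ends (y = +-186 mm), standing out as far as the lip. It lies in line with their front edges at mid thickness; axes as window. When lip and tabs are level, window's origin coincides with it. It is 70 to 190 mm up the slope from the lip's start.
- socket: Bystander: loose deep impact socket standing upright, dark steel, 34 mm diameter, 78 mm high; origin under its centre.
- can: Bystander: loose can standing upright, 64 mm diameter, 150 mm high; origin under its centre.
- jar: Bystander: loose glass jar with a steel lid, 70 mm diameter, 80 mm high; origin under its centre.
- wrench: Bystander: loose wrench lying flat, 170 mm long along its x; origin under its middle.

How it is judged:
By the outcome, as a careful person would: the job done as asked, in the order asked, and still so for the second after the job is handed in, with the robot touching nothing.
It also fails if it takes over 42 s, if anything falls off the work surface, if the arm or the gripper's body presses on something with over 40 N, if the wrist force passes 120 N, or if a joint passes its speed limit or range.

## Working session

There is one attempt and no reset: what is moved stays moved. The work goes in short steps, Python scripts to look and compute and a shell command to move; the robot and the scene stay as the last step left them, time stands still between calls to the robot, and variables do not carry over. Pictures are saved under pics/ and viewed, about 8 in all and at most 12, crops included, and the job is handed in when it is done.

```bash
mkdir -p pics; ls; python3 - <<'E'
from rig import robot,camera,camera_info
import cv2,numpy as np
o=robot.get_obs();print(o)
for n in("side","top"):
    i=camera_info(n);R=cv2.Rodrigues(np.array(i["rvec"]))[0];print(n,i["camera_matrix"],-R.T@np.array(i["tvec"]).ravel(),R[2])
    im=camera(n);cv2.imwrite(f"pics/{n}0.png",cv2.resize(im[:,:,::-1],(768,576),interpolation=cv2.INTER_CUBIC))
E
```

```text
pics
{'time': 0.0, 'q': array([-1.48750363e+00,  5.28482304e-01,  1.43387518e+00, -3.95234049e-06,
        1.18138071e+00, -1.78524353e-01]), 'joint_velocities': array([ 0.00018896, -0.0002584 , -0.00029958, -0.0013481 ,  0.0005101 ,
       -0.00044083]), 'joint_torque': array([-8.11930786e-04, -4.40044248e+01, -1.76594871e+01,  6.33489084e-02,
        5.80744981e-02, -1.43511170e-04]), 'position': array([ 0.16172228, -0.60294407,  0.20797037]), 'tool_rot': array([ 0.70109091,  0.09306039, -0.70102128,  0.09154485]), 'ft_force': array([-0.30073649, -1.16332818,  0.28148036]), 'moment': array([-0.04126332, -0.01510231,  0.02006024]), 'grip_width': 0.08691551869203733}
side [[446.3003748    0.         252.57729298]
 [  0.         446.3003748  189.21292781]
 [  0.           0.           1.        ]] [0.14263096 0.8758296  0.87553103] [ 0.32020628 -0.69068595 -0.64839869]
top [[393.42016422   0.         259.71608474]
 [  0.         393.42016422 194.14345361]
 [  0.           0.           1.        ]] [0.40856522 0.046922   1.14350651] [ 0.11192187 -0.00643429 -0.99369618]
```

View pics/side0.png

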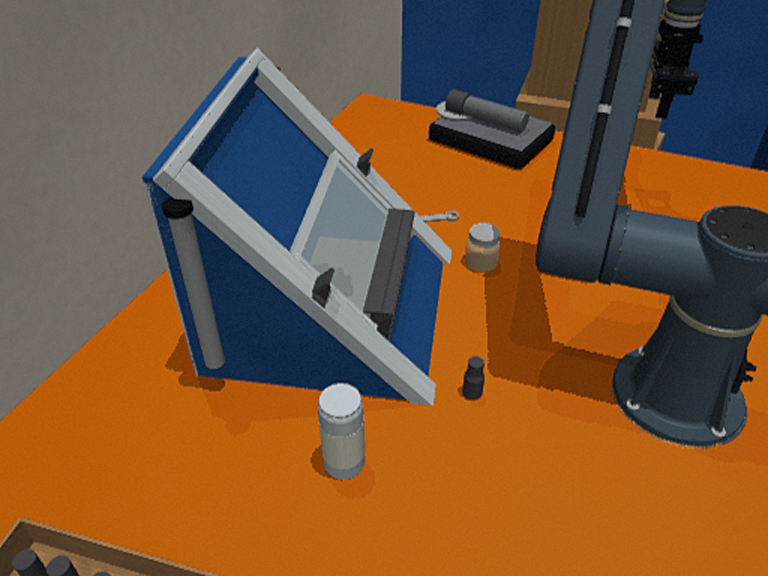

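View pics/top0.png

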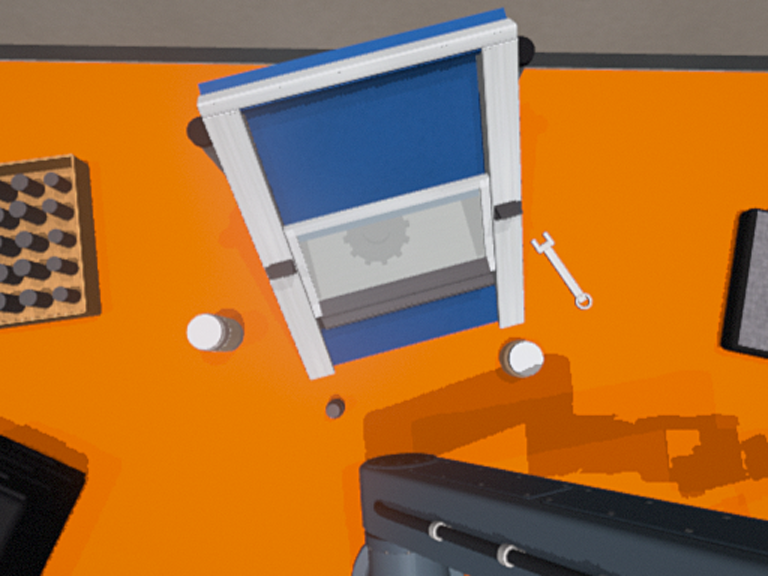

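The side view shows the lip at about (365–412, 210–335), with tabs at (365,160) and (323,287). The top view shows the lip from (323,320) to (494,275), with tabs at (281,269) and (508,209). I'll zoom in for exact corners.

```bash
python3 - <<'E'
import cv2,numpy as np
a=cv2.imread("pics/side0.png");b=cv2.imread("pics/top0.png")
# crops in the 768x576 picture
A=cv2.resize(a[135:405,290:470],(400,600),interpolation=cv2.INTER_CUBIC)   # x2.222
B=cv2.resize(b[190:390,255:535],(800,571),interpolation=cv2.INTER_CUBIC)   # x2.857
cv2.imwrite("pics/sc.png",A);cv2.imwrite("pics/tc.png",B)
E
```

```text
(no output)
```

View pics/sc.png

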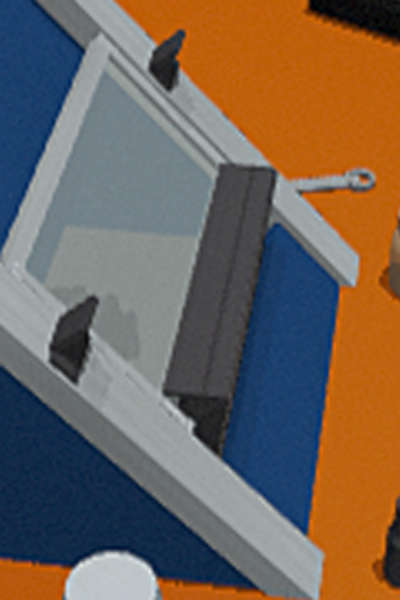

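View pics/tc.png

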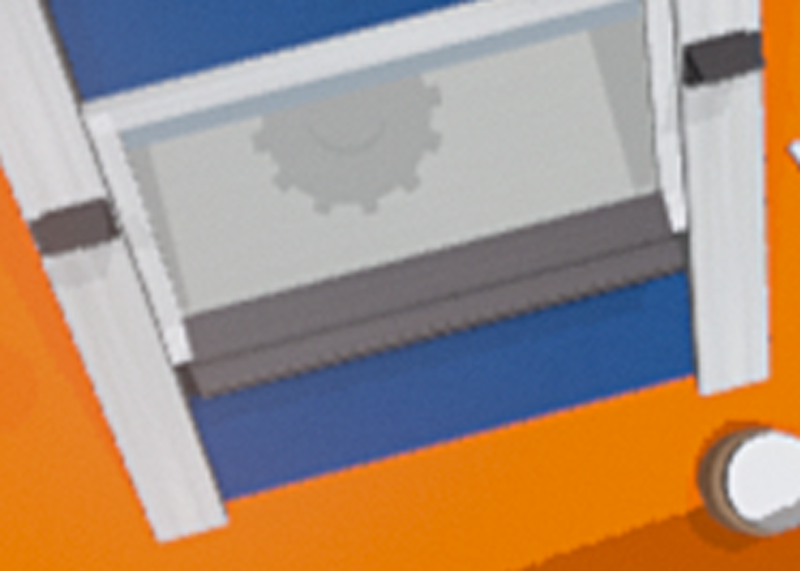

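```bash
cat > h.py <<'E'
import numpy as np,cv2
from rig import robot,camera,camera_info
def P(n):
    i=camera_info(n);R=cv2.Rodrigues(np.array(i["rvec"]))[0]
    return np.array(i["camera_matrix"])@np.c_[R,np.array(i["tvec"]).ravel()]
PS,PT=P("side"),P("top")
# crop pixel -> original picture pixel (cv2.resize half-pixel convention)
S=lambda p:((((np.array(p,float)+.5)*.45-.5)+[290,135])+.5)/1.5-.5
T=lambda p:((((np.array(p,float)+.5)*.35-.5)+[255,190])+.5)/1.5-.5
def tri(s,t):
    X=cv2.triangulatePoints(PS,PT,S(s),T(t)).ravel();X=X[:3]/X[3]
    e=[np.hypot(*((Pm@np.r_[X,1])[:2]/(Pm@np.r_[X,1])[2]-q)) for Pm,q in((PS,S(s)),(PT,T(t)))]
    return X,np.round(e,1)
def onz(t,z,Pm=PT,f=T):
    q=f(t);A=np.array([Pm[0]-q[0]*Pm[2],Pm[1]-q[1]*Pm[2]])
    return np.r_[np.linalg.solve(A[:,:2],-(A[:,2]*z+A[:,3])),z]
E
python3 - <<'E'
from h import *
np.set_printoptions(precision=4,suppress=True)
print("lipR",tri((275,168),(687,268)))
for s in((220,455),(230,396)):print("lipL",tri(s,(200,398)),tri(s,(183,372)))
print("creaseL",tri((205,394),(190,362)),"R",tri((247,165),(684,235)))
print("innerL",tri((163,392),(185,318)),"R",tri((218,163),(662,193)))
print("apronT",onz((225,498),0),onz((695,376),0),"S",onz((312,530),0,PS,S),onz((338,285),0,PS,S))
print("postfeet",[onz(p,0) for p in((160,542),(228,522),(703,395),(770,378))])
print("tabL tip", [tri(s,t) for s,t in (((97,297),(115,235)),((90,340),(45,255)),((97,297),(110,200)),)])
E
```

```text
lipR (array([ 0.5383, -0.1406,  0.1368]), array([0.1, 0.1]))
lipL (array([0.4592, 0.1561, 0.085 ]), array([0.1, 0.2])) (array([0.465 , 0.1631, 0.0906]), array([3.2, 3.8]))
lipL (array([0.4553, 0.1499, 0.1414]), array([0.3, 0.3])) (array([0.4608, 0.1566, 0.1465]), array([3.5, 4.3]))
creaseL (array([0.4745, 0.1556, 0.1413]), array([1. , 1.2])) R (array([ 0.5616, -0.1385,  0.1346]), array([0.9, 1.3]))
innerL (array([0.5037, 0.1607, 0.1361]), array([0.1, 0.2])) R (array([ 0.585 , -0.1251,  0.1387]), array([0.5, 0.7]))
apronT [0.3958 0.1463 0.    ] [ 0.4817 -0.171   0.    ] S [0.3942 0.1249 0.    ] [ 0.4835 -0.1724  0.    ]
postfeet [array([0.366 , 0.1892, 0.    ]), array([0.3798, 0.144 , 0.    ]), array([ 0.4688, -0.1763,  0.    ]), array([ 0.4809, -0.2221,  0.    ])]
tabL tip [(array([0.5386, 0.1884, 0.2348]), array([0.4, 0.5])), (array([0.526 , 0.2262, 0.2305]), array([1. , 1.3])), (array([0.548 , 0.1881, 0.2337]), array([4., 5.]))]
```

The lip's top front corners triangulate to z≈0.139 m and a length of 303 mm (300 given), with yaw ≈15.5°. That puts the lip about 44 mm up its travel, and the tabs about 129 mm above it. Next I work out the tool axes.

```bash
cat >> h.py <<'E'
from scipy.spatial.transform import Rotation as Rn
YAW=np.radians(15.5);C=np.array([[np.cos(YAW),-np.sin(YAW),0],[np.sin(YAW),np.cos(YAW),0],[0,0,1]])
L0=np.array([.4968,.0047,.136])-np.array([.0,0,0])
def st(goal=None):
    o=robot.get_obs();R=Rn.from_quat(o["tool_rot"]).as_matrix();p=o["position"]
    ang=np.degrees(np.arctan2(R[1,1],R[0,1]))-np.degrees(YAW)-90
    print("t",o["time"],"p",p.round(4),"down",R[:,0].round(3),"toolY off cab y deg",round((ang+90)%180-90,2),"cab-frame rel lip",((p-L0)@C*1e3).round(1))
    print("F cab",(o["ft_force"]@C).round(1),"q",o["q"].round(2))
    print("cab axes in tool:",(R.T@C).round(2).tolist())
    if goal is not None: print("shift cm tool",(R.T@(np.array(goal)-p)*100).round(2))
E
python3 -c "
from h import *
st([.434,-.0127,.208])
i=camera_info('wrist');R=cv2.Rodrigues(np.array(i['rvec']))[0];print('wristcam',(-R.T@np.array(i['tvec']).ravel()),R[2])"
```

```text
t 0.1 p [ 0.1617 -0.603   0.2081] down [-0.     0.002 -1.   ] toolY off cab y deg -0.5 cab-frame rel lip [-485.3 -496.1   72.1]
F cab [ 0.4 -0.1  0.3] q [-1.49  0.53  1.43 -0.    1.18 -0.18]
cab axes in tool: [[0.0, 0.0, -1.0], [-0.01, -1.0, -0.0], [-1.0, 0.01, -0.0]]
shift cm tool [  0.12 -49.97 -41.58]
wristcam [ 0.23081029 -0.58379445  0.38411313] [-0.25688177 -0.06763237 -0.96407345]
```

```bash
python3 -m inch '[[[0,-3.1,-2.6,0,1],[0,-3.1,-2.6,0,1],[0,-3.1,-2.6,0,1],[0,-3.1,-2.6,0,1],[0,-3.1,-2.6,0,1],[0,-3.1,-2.6,0,1],[0,-3.1,-2.6,0,1],[0,-3.1,-2.6,0,1]]]'; python3 -c "
from h import *
st([.434,-.0127,.208])"
```

```text
time: 0.77
position: [0.2979, -0.3092, 0.2031]
tool_rot: [-0.701, -0.087, 0.702, -0.088]
ft_force: [0.5, -0.2, -0.2]
grip_width: 0.0869
t 0.7667 p [ 0.2979 -0.3092  0.2031] down [-0.002 -0.001 -1.   ] toolY off cab y deg -1.31 cab-frame rel lip [-275.6 -249.3   67.1]
F cab [ 0.5 -0.4 -0.2] q [-1.06  0.27  1.91 -0.    0.96  0.26]
cab axes in tool: [[-0.0, -0.0, -1.0], [-0.02, -1.0, 0.0], [-1.0, 0.02, 0.0]]
shift cm tool [ -0.56 -25.41 -20.46]
```

```bash
python3 -m inch '[[[-0.1,-3.2,-2.6,0,1],[-0.1,-3.2,-2.6,0,1],[-0.1,-3.2,-2.6,0,1],[-0.1,-3.2,-2.6,0.02,1],[-0.1,-3.2,-2.6,0,1],[-0.1,-3.2,-2.6,0,1],[-0.1,-3.2,-2.2,0,1],[0,-2,-1.5,0,1]]]'; python3 -c "
from h import *
st([.434,-.0127,.126])"
```

```text
time: 1.43
position: [0.4268, -0.0175, 0.2092]
tool_rot: [-0.702, -0.08, 0.703, -0.078]
ft_force: [0.7, -0.4, -0.5]
grip_width: 0.0874
t 1.4333 p [ 0.4268 -0.0175  0.2092] down [-0.002  0.001 -1.   ] toolY off cab y deg -2.67 cab-frame rel lip [-73.4  -2.7  73.2]
F cab [ 0.5 -0.6 -0.5] q [-0.3   0.26  1.9   0.    0.98  1.04]
cab axes in tool: [[-0.0, 0.0, -1.0], [-0.05, -1.0, -0.0], [-1.0, 0.05, 0.0]]
shift cm tool [ 8.32 -0.3  -0.83]
```

```bash
python3 -m inch '[[[2.5,0,0,-0.047,1],[2.5,-0.1,0,0,1],[2.3,-0.1,0,0,1],[0.8,0,-0.5,0,1],[0,0,0,0,1]]]'; python3 - <<'E'
from h import *
st([.434,-.0127,.126])
for n in("side","wrist"):
    im=camera(n)[:,:,::-1]
    cv2.imwrite(f"pics/{n}1.png",cv2.resize(im[60:310,150:400] if n=="side" else im,(600,600) if n=="side" else (768,576),interpolation=cv2.INTER_CUBIC))
E
```

```text
time: 1.85
position: [0.4356, -0.007, 0.127]
tool_rot: [0.702, 0.101, -0.698, 0.101]
ft_force: [0.9, -0.1, -0.0]
grip_width: 0.0873
t 1.85 p [ 0.4356 -0.007   0.127 ] down [ 0.005  0.001 -1.   ] toolY off cab y deg 0.93 cab-frame rel lip [-62.1   5.1  -9. ]
F cab [ 0.8 -0.3 -0. ] q [-0.28  0.42  1.98  0.    0.74  1.01]
cab axes in tool: [[0.01, -0.0, -1.0], [0.02, -1.0, 0.0], [-1.0, -0.02, -0.01]]
shift cm tool [0.1  0.5  0.31]
```

View pics/side1.png

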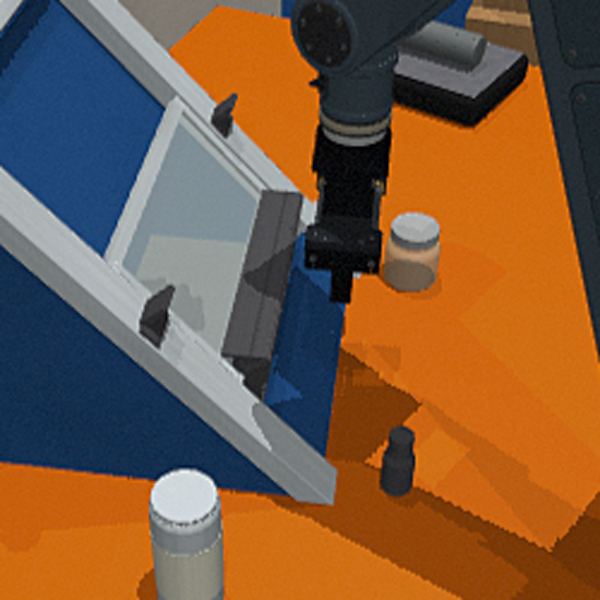

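View pics/wrist1.png

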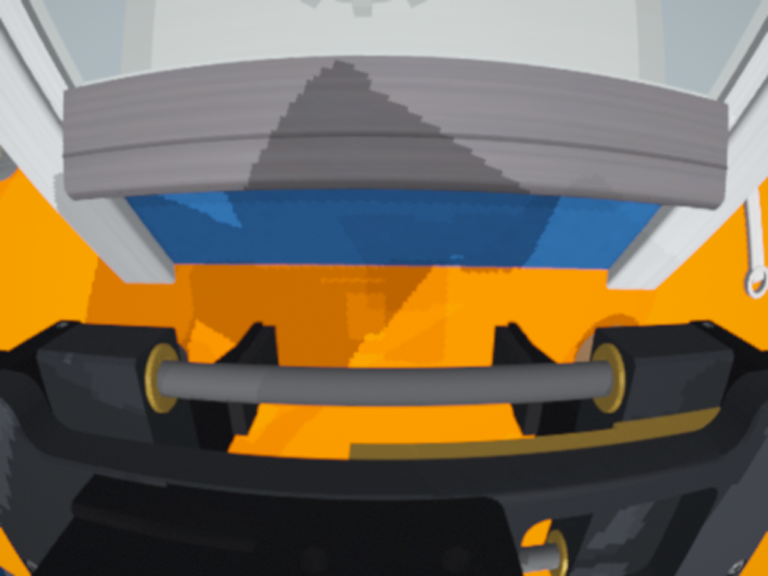

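Side view: fingertips sit just below and in front of the lip, near (340,290). Wrist view: the lip spans columns 65–727 and the fingers are centred on it. Both are aligned, so I close in gently.

```bash
python3 -m inch '[[[0,0.25,-1.5,0.015,1],[0,0.2,-1.5,0,1],[0,0,-0.8,0,1],[0,0,0,0,1]]]'; python3 -c "
from h import *
st()"; python3 -m inch '[[[0,0,-0.3,0,1],[0,0,-0.3,0,1]]]';python3 -c "
from h import *
st()"
```

```text
time: 2.28
position: [0.476, -0.0028, 0.1326]
tool_rot: [0.705, 0.093, -0.697, 0.095]
ft_force: [-0.0, 0.2, 0.2]
grip_width: 0.0869
t 2.2833 p [ 0.476  -0.0028  0.1326] down [ 0.012 -0.001 -1.   ] toolY off cab y deg -0.16 cab-frame rel lip [-22.1  -1.7  -3.4]
F cab [0.  0.2 0.2] q [-0.24  0.45  1.89  0.    0.8   1.06]
cab axes in tool: [[0.01, -0.0, -1.0], [-0.0, -1.0, 0.0], [-1.0, 0.0, -0.01]]
time: 2.45
position: [0.4817, -0.0017, 0.134]
tool_rot: [0.705, 0.093, -0.696, 0.096]
ft_force: [-0.6, -0.8, -0.0]
grip_width: 0.0872
t 2.45 p [ 0.4817 -0.0017  0.134 ] down [ 0.013 -0.002 -1.   ] toolY off cab y deg -0.18 cab-frame rel lip [-16.2  -2.1  -2. ]
F cab [-0.8 -0.6 -0. ] q [-0.24  0.45  1.87  0.    0.81  1.07]
cab axes in tool: [[0.01, -0.01, -1.0], [-0.0, -1.0, 0.01], [-1.0, 0.0, -0.01]]
```

```bash
python3 -m inch '[[[0.6,0,0,0,1],[0.3,0,-0.1,0,1],[0,0,-0.3,0,1],[0,0,-0.3,0,1]]]';python3 -c "
from h import *
st()"; python3 -m inch '[[[0.05,0,-0.3,0,1],[0.05,0,-0.3,0,1]]]';python3 -c "
from h import *
st()"
```

```text
time: 2.78
position: [0.4872, 0.0002, 0.1247]
tool_rot: [0.705, 0.093, -0.697, 0.095]
ft_force: [0.2, 0.0, -0.0]
grip_width: 0.087
t 2.7833 p [4.872e-01 2.000e-04 1.247e-01] down [ 0.011 -0.002 -1.   ] toolY off cab y deg -0.23 cab-frame rel lip [-10.5  -1.8 -11.3]
F cab [ 0.2 -0.  -0. ] q [-0.23  0.47  1.86  0.    0.79  1.07]
cab axes in tool: [[0.01, -0.0, -1.0], [-0.0, -1.0, 0.0], [-1.0, 0.0, -0.01]]
time: 2.95
position: [0.4902, 0.0014, 0.1233]
tool_rot: [0.702, 0.094, -0.7, 0.096]
ft_force: [-10.0, -7.4, 13.8]
grip_width: 0.0866
t 2.95 p [0.4902 0.0014 0.1233] down [ 0.004 -0.003 -1.   ] toolY off cab y deg -0.06 cab-frame rel lip [ -7.3  -1.4 -12.7]
F cab [-11.6  -4.4  13.8] q [-0.22  0.48  1.85 -0.    0.8   1.08]
cab axes in tool: [[0.0, -0.0, -1.0], [-0.0, -1.0, 0.0], [-1.0, 0.0, -0.0]]
```

```bash
python3 - <<'E'
from h import *
st()
a=camera("side")[90:240,220:320,::-1];b=camera("top")[90:270,180:340,::-1]
cv2.imwrite("pics/c2.png",np.hstack([cv2.resize(a,(390,585),interpolation=cv2.INTER_CUBIC),cv2.resize(b,(400,450),interpolation=cv2.INTER_CUBIC)[:450,:400] if 0 else cv2.resize(b,(400,585),interpolation=cv2.INTER_CUBIC)]))
E
```

```text
t 2.95 p [0.4902 0.0014 0.1233] down [ 0.004 -0.003 -1.   ] toolY off cab y deg -0.06 cab-frame rel lip [ -7.3  -1.4 -12.7]
F cab [-11.6  -4.4  13.8] q [-0.22  0.48  1.85 -0.    0.8   1.08]
cab axes in tool: [[0.0, -0.0, -1.0], [-0.0, -1.0, 0.0], [-1.0, 0.0, -0.0]]
```

View pics/c2.png

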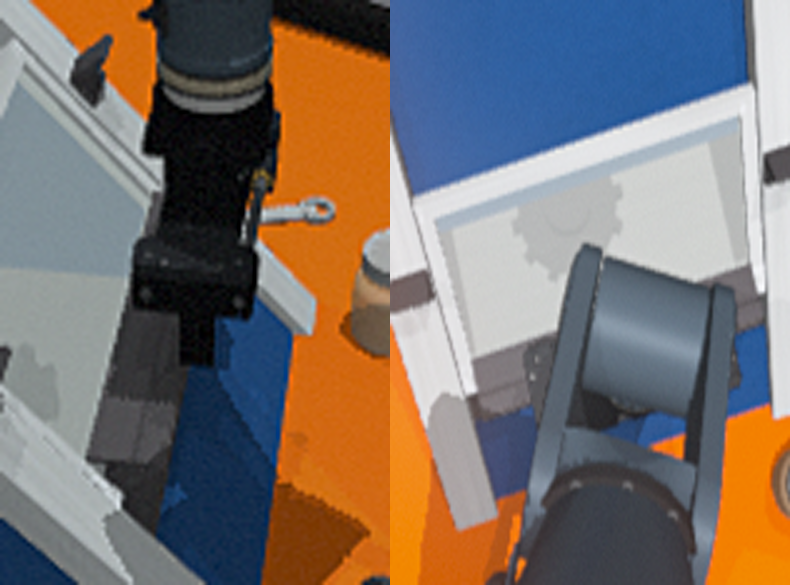

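The fingers rest against the lip's front lower corner. The 12–14 N reaction comes from pressing in and slightly down, so I now move up the slope.

```bash
python3 -m inch '[[[-0.3,0,-0.05,0,1],[-0.25,0,-0.2,0,1]]]';python3 -c "
from h import *
st()"; python3 -m inch '[[[-0.25,0,-0.22,0,1],[-0.25,0,-0.22,0,1]]]';python3 -c "
from h import *
st()"
```

```text
time: 3.22
position: [0.4913, 0.002, 0.1288]
tool_rot: [0.701, 0.094, -0.701, 0.096]
ft_force: [0.5, -0.2, -0.0]
grip_width: 0.0871
t 3.2167 p [0.4913 0.002  0.1288] down [ 0.    -0.003 -1.   ] toolY off cab y deg -0.06 cab-frame rel lip [-6.  -1.1 -7.2]
F cab [ 0.4 -0.3 -0. ] q [-0.22  0.47  1.84 -0.    0.82  1.08]
cab axes in tool: [[-0.0, -0.0, -1.0], [-0.0, -1.0, 0.0], [-1.0, 0.0, 0.0]]
time: 3.38
position: [0.4968, 0.0035, 0.1344]
tool_rot: [0.701, 0.094, -0.7, 0.096]
ft_force: [0.6, 0.8, 0.7]
grip_width: 0.087
t 3.3833 p [0.4968 0.0035 0.1344] down [ 0.002 -0.003 -1.   ] toolY off cab y deg -0.1 cab-frame rel lip [-0.3 -1.2 -1.6]
F cab [0.8 0.6 0.7] q [-0.22  0.47  1.83 -0.    0.84  1.09]
cab axes in tool: [[0.0, -0.0, -1.0], [-0.0, -1.0, 0.0], [-1.0, 0.0, -0.0]]
```

```bash
python3 - <<'E'
from h import *
a=camera("side")[100:280,200:320,::-1];b=camera("wrist")[:280,:,::-1]
cv2.imwrite("pics/c3.png",np.hstack([cv2.resize(a,(390,585),interpolation=cv2.INTER_CUBIC),np.vstack([cv2.resize(b,(400,219)),cv2.resize(cv2.imread("pics/wrist1.png")[:420],(400,219)),np.zeros((147,400,3),np.uint8)])]))
E
```

```text
(no output)
```

View pics/c3.png

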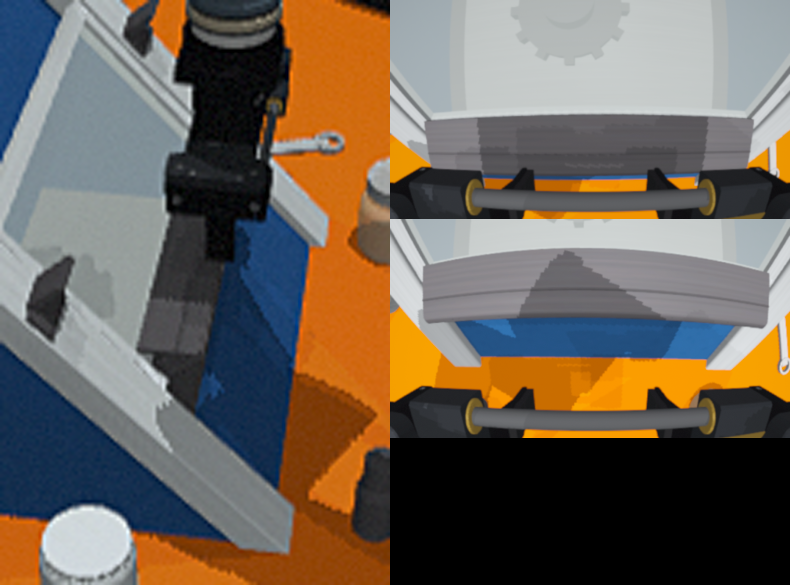

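```bash
python3 - <<'E'
from h import *
o=robot.get_obs();p=o["position"];print(p,o["ft_force"])
for y in(.0435,.0585):
  for x in(-.0095,.0095):
    X=p+C@np.array([x,y,-.011]);q=PS@np.r_[X,1];q=q[:2]/q[2];print("finger",y,x,"c3 crop",((q-[200,100])*3.25).round(0))
def cs(X):
    q=PS@np.r_[X,1];q=q[:2]/q[2];return ((q-[200,100])*3.25).round(0)
F=np.array([.4968,.0047,.139])
for nm,d in dict(topfront=[0,.15,0],lowfront=[-.0054,.15,-.006],inner=[.049,.15,0],under=[-.0054+.028,.15,-.006-.025],topfrontR=[0,-.15,0],innerR=[.049,-.15,0]).items():print(nm,cs(F+C@np.array(d)))
E
```

```text
[0.49760064 0.00335084 0.13465689] [ 0.50978839 -0.98051567 -1.39094533]
finger 0.0435 -0.0095 c3 crop [229. 279.]
finger 0.0435 0.0095 c3 crop [206. 276.]
finger 0.0585 -0.0095 c3 crop [227. 290.]
finger 0.0585 0.0095 c3 crop [203. 288.]
topfront [199. 354.]
lowfront [206. 360.]
inner [134. 347.]
under [169. 381.]
topfrontR [247. 129.]
innerR [193. 124.]
```

```bash
python3 - <<'E'
from h import *
a=camera("side")[145:235,225:295,::-1]
a=cv2.convertScaleAbs(a,alpha=1.8,beta=25)
a=cv2.resize(a,(466,600),interpolation=cv2.INTER_CUBIC)
cv2.imwrite("pics/c4.png",a)
E
```

```text
(no output)
```

View pics/c4.png

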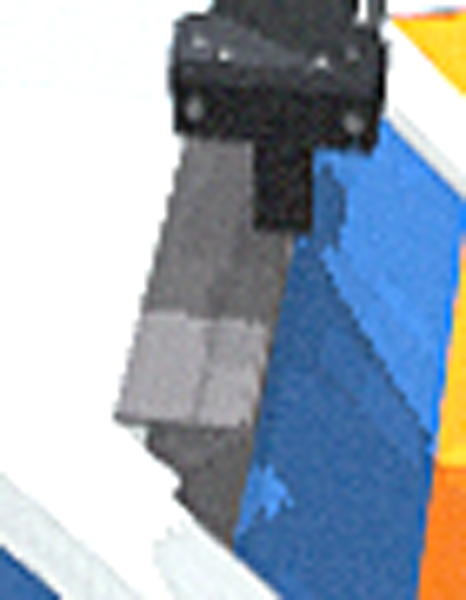

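```bash
python3 - <<'E'
from h import *
a=camera("side");i=cv2.cvtColor(cv2.imread("pics/side0.png"),cv2.COLOR_BGR2RGB);i=cv2.resize(i,(512,384),interpolation=cv2.INTER_AREA)
for nm,im in(("now",a),("start",i)):
  print(nm)
  for r in(200,205,209,213,217,221,225):print(r,"cols 246..268 step2",[tuple(int(v) for v in im[r,c]) for c in range(246,270,2)])
st()
E
```

```text
now
200 cols 246..268 step2 [(75, 74, 76), (81, 79, 81), (82, 81, 82), (83, 81, 86), (81, 79, 85), (71, 71, 74), (82, 82, 84), (81, 79, 83), (80, 78, 82), (52, 47, 49), (12, 36, 65), (19, 43, 76)]
205 cols 246..268 step2 [(83, 83, 85), (80, 77, 79), (80, 78, 81), (81, 80, 84), (67, 68, 69), (78, 77, 79), (82, 82, 84), (83, 83, 85), (72, 67, 71), (18, 33, 54), (11, 38, 67), (27, 46, 78)]
209 cols 246..268 step2 [(99, 102, 103), (33, 34, 34), (42, 42, 42), (38, 37, 40), (38, 39, 41), (43, 44, 45), (38, 38, 40), (50, 49, 50), (50, 46, 46), (22, 39, 66), (17, 43, 74), (18, 46, 74)]
213 cols 246..268 step2 [(193, 201, 204), (52, 52, 53), (40, 39, 40), (47, 48, 48), (48, 45, 47), (41, 41, 44), (42, 39, 41), (41, 40, 40), (35, 39, 46), (11, 33, 59), (10, 43, 73), (17, 43, 75)]
217 cols 246..268 step2 [(164, 174, 173), (207, 213, 219), (210, 219, 222), (41, 42, 42), (43, 43, 45), (41, 42, 41), (39, 42, 42), (42, 37, 38), (22, 56, 97), (18, 56, 97), (30, 64, 117), (12, 42, 71)]
221 cols 246..268 step2 [(168, 176, 177), (172, 179, 180), (173, 181, 182), (121, 125, 129), (30, 31, 32), (36, 35, 
[... 1269 characters left out ...]
, (28, 61, 103)]
221 cols 246..268 step2 [(154, 162, 163), (152, 160, 159), (161, 168, 169), (100, 105, 105), (27, 28, 29), (35, 35, 37), (35, 37, 37), (55, 52, 54), (19, 49, 85), (25, 58, 100), (26, 61, 103), (26, 59, 101)]
225 cols 246..268 step2 [(153, 160, 160), (156, 163, 165), (156, 161, 162), (155, 160, 161), (163, 169, 171), (112, 117, 117), (32, 30, 29), (22, 45, 74), (19, 53, 92), (23, 58, 101), (21, 57, 100), (25, 62, 105)]
t 3.5833 p [0.4964 0.0035 0.1341] down [ 0.002 -0.003 -1.   ] toolY off cab y deg -0.07 cab-frame rel lip [-0.7 -1.1 -1.9]
F cab [-0.1  0.4 -0.1] q [-0.22  0.47  1.83 -0.    0.84  1.09]
cab axes in tool: [[0.0, -0.0, -1.0], [-0.0, -1.0, 0.0], [-1.0, 0.0, -0.0]]
```

```bash
python3 - <<'E'
from h import *
def onplane(q,yc,Pm=PS):
    # point with C-frame y (rel lip mid) = yc
    n=C[:,1];d=n@L0+yc
    A=np.vstack([Pm[0]-q[0]*Pm[2],Pm[1]-q[1]*Pm[2],np.r_[n,-d]])
    X=np.linalg.solve(A[:,:3],-A[:,3]);return ((X-L0)@C*1e3).round(1)[[0,2]],X[2].round(4)
for y in(.150,):
  for q in((246.5,207.5),(262.5,208.3),(261,217),(260,221),(258.5,226)):print(y,q,onplane(np.array(q),y))
print("fingertip seen, rel lip:",[onplane(np.array(q),y) for y in(.0435,.0585) for q in((263.3,179.5),(271.8,179.5))])
print("tcp",((robot.get_obs()["position"]-L0)@C*1e3).round(1))
E
```

```text
0.15 (246.5, 207.5) (array([36.3,  2.3]), np.float64(0.1383))
0.15 (262.5, 208.3) (array([-3. ,  5.2]), np.float64(0.1412))
0.15 (261, 217) (array([  0.5, -24.5]), np.float64(0.1115))
0.15 (260, 221) (array([  2.9, -38.6]), np.float64(0.0974))
0.15 (258.5, 226) (array([  6.7, -56.7]), np.float64(0.0793))
fingertip seen, rel lip: [(array([10.1,  7.5]), np.float64(0.1435)), (array([-12.1,  10.2]), np.float64(0.1462)), (array([ 8.1, 19.8]), np.float64(0.1558)), (array([-13.7,  22.5]), np.float64(0.1585))]
tcp [-0.7 -1.1 -1.9]
```

```bash
python3 - <<'E'
from h import *
def onplane(q,y,p):
    n=C[:,1];d=n@p+y;Pm=PS
    A=np.vstack([Pm[0]-q[0]*Pm[2],Pm[1]-q[1]*Pm[2],np.r_[n,-d]])
    X=np.linalg.solve(A[:,:3],-A[:,3]);return ((X-p)@C*1e3).round(1).tolist()
p=np.array([.4356,-.007,.127])
f=lambda u,v:np.array([150+u/2.4,60+v/2.4])
print("side1, rel TCP, y_c=30/58: tip L,R; block bottom L,R")
for q in((330,301),(352,301),(306,268),(381,272),(306,228)):print([onplane(f(*q),y,p) for y in(.03,.0585,.095)])
p=robot.get_obs()["position"]
g=lambda u,v:np.array([225+u/6.66,145+v/6.66])
print("c4")
for q in((255,230),(312,230),(175,132),(378,150)):print([onplane(g(*q),y,p) for y in(.03,.0585,.095)])
i=camera_info("wrist");R=cv2.Rodrigues(np.array(i["rvec"]))[0];t=np.array(i["tvec"]).ravel();K=np.array(i["camera_matrix"]);print(K.tolist())
for nm,X in dict(tipLin=[.0095,.0435,-.011],tipLin2=[-.0095,.0435,-.011],tipRin=[.0095,-.0435,-.011],tipRin2=[-.0095,-.0435,-.011]).items():
    Y=R@(p+C@np.array(X))+t;th=np.arctan2(np.hypot(*Y[:2]),Y[2]);r=K[0,0]*th;d=Y[:2]/np.hypot(*Y[:2]);print(nm,((d*r+K[:2,2])*1.5).round(0))
E
```

```text
side1, rel TCP, y_c=30/58: tip L,R; block bottom L,R
[[9.2, 30.0, -2.6], [7.4, 58.5, 21.2], [5.2, 95.0, 51.7]]
[[-14.7, 30.0, 0.4], [-15.7, 58.5, 24.1], [-16.9, 95.0, 54.5]]
[[36.8, 30.0, 39.9], [34.2, 58.5, 62.4], [30.8, 95.0, 91.2]]
[[-42.8, 30.0, 43.9], [-42.9, 58.5, 66.3], [-43.1, 95.0, 94.9]]
[[38.4, 30.0, 92.5], [35.7, 58.5, 113.3], [32.3, 95.0, 139.9]]
c4
[[12.8, 30.0, -2.8], [9.0, 58.5, 20.7], [4.1, 95.0, 50.7]]
[[-9.9, 30.0, 0.0], [-13.0, 58.5, 23.4], [-16.9, 95.0, 53.3]]
[[44.5, 30.0, 42.4], [39.7, 58.5, 64.4], [33.6, 95.0, 92.6]]
[[-34.5, 30.0, 42.7], [-36.8, 58.5, 64.7], [-39.8, 95.0, 92.8]]
[[297.3186396354542, 0.0, 256.29984925926044], [0.0, 297.3186396354542, 186.91145595628757], [0.0, 0.0, 1.0]]
tipLin [289. 304.]
tipLin2 [292. 343.]
tipRin [483. 303.]
tipRin2 [480. 342.]
```

```bash
python3 - <<'E'
from h import *
def tr(s,t):
    s,t=[(np.array(v,float)+.5)/1.5-.5 for v in(s,t)]
    X=cv2.triangulatePoints(PS,PT,s,t).ravel();X=X[:3]/X[3]
    return X.round(4),[np.hypot(*((M@np.r_[X,1])[:2]/(M@np.r_[X,1])[2]-q)).round(1) for M,q in((PS,s),(PT,t))]
print("can .150",tr((341,400),(208,332)));print("jar .08",tr((484,233),(524,357)));print("socket .078",tr((475,363),(335,407)))
E
```

```text
can .150 (array([0.4485, 0.3464, 0.1441]), [np.float64(0.0), np.float64(0.0)])
jar .08 (array([ 0.4109, -0.2029,  0.0787]), [np.float64(0.6), np.float64(0.8)])
socket .078 (array([0.3176, 0.1349, 0.07  ]), [np.float64(0.9), np.float64(1.0)])
```

Both cameras put the visible fingertip about 20 mm higher than I assumed, so the tip touched the lip's top front corner and the window has not moved. I'll back off, go lower, and come in again under the lip.

```bash
python3 -m inch '[[[-0.2,0,1.5,0,1],[0,0,2,0,1],[0,0,1.5,0,1],[2,0,0,0,1],[2,0,0,0,1],[1.3,0,0,0,1],[0,0,0,0,1]]]';python3 - <<'E'
from h import *
st()
a=camera("side")[130:250,225:325,::-1];b=camera("wrist")[:300,:,::-1]
cv2.imwrite("pics/c5.png",np.hstack([cv2.resize(cv2.convertScaleAbs(a,alpha=1.6,beta=20),(350,420),interpolation=cv2.INTER_CUBIC),cv2.resize(b,(450,420),interpolation=cv2.INTER_CUBIC)]))
E
```

```text
time: 4.17
position: [0.4481, -0.0105, 0.0823]
tool_rot: [0.703, 0.093, -0.698, 0.097]
ft_force: [-1.2, 0.7, -0.6]
grip_width: 0.0871
t 4.1667 p [ 0.4481 -0.0105  0.0823] down [ 0.007 -0.004 -1.   ] toolY off cab y deg -0.04 cab-frame rel lip [-51.   -1.6 -53.7]
F cab [-0.9  1.  -0.6] q [-0.27  0.52  1.99 -0.    0.63  1.03]
cab axes in tool: [[0.01, -0.01, -1.0], [-0.0, -1.0, 0.01], [-1.0, 0.0, -0.01]]
```

View pics/c5.png

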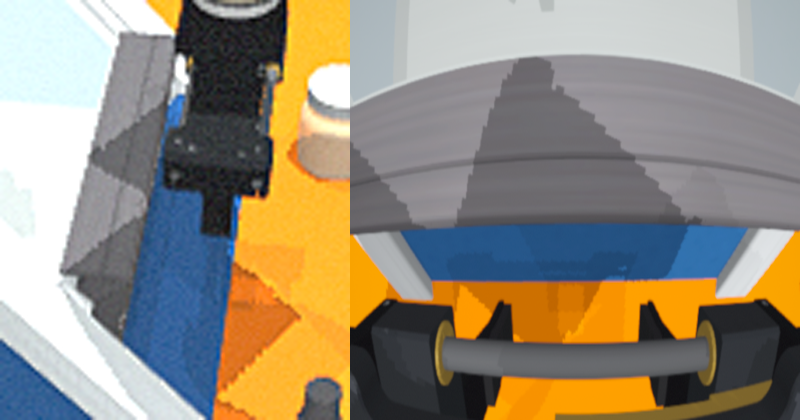

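The side view shows fingers low and clear of the lip, and the wrist view shows them centred with the apron free. I raise 12 mm so the gripper body clears the lip's top, then advance slowly.

```bash
python3 -m inch '[[[-1.2,0,0,0,1],[0,0,-1.2,0,1],[0,0,-1,0,1],[0,0,0,0,1]]]';python3 -c "
from h import *
st()"; python3 -m inch '[[[0,0,-0.25,0,1],[0,0,-0.25,0,1]]]';python3 -c "
from h import *
st()"
```

```text
time: 4.6
position: [0.4727, -0.0047, 0.099]
tool_rot: [0.705, 0.093, -0.696, 0.097]
ft_force: [-0.1, 0.0, -0.2]
grip_width: 0.0868
t 4.6 p [ 0.4727 -0.0047  0.099 ] down [ 0.013 -0.005 -1.   ] toolY off cab y deg -0.05 cab-frame rel lip [-25.7  -2.7 -37. ]
F cab [-0.1  0.1 -0.2] q [-0.25  0.51  1.92 -0.    0.7   1.06]
cab axes in tool: [[0.01, -0.01, -1.0], [-0.0, -1.0, 0.01], [-1.0, 0.0, -0.01]]
time: 4.77
position: [0.4782, -0.0032, 0.1]
tool_rot: [0.705, 0.093, -0.696, 0.098]
ft_force: [-0.0, 0.0, 0.4]
grip_width: 0.0869
t 4.7667 p [ 0.4782 -0.0032  0.1   ] down [ 0.014 -0.006 -1.   ] toolY off cab y deg 0.01 cab-frame rel lip [-20.   -2.7 -36. ]
F cab [-0.   0.   0.4] q [-0.24  0.51  1.91 -0.    0.71  1.06]
cab axes in tool: [[0.01, -0.01, -1.0], [0.0, -1.0, 0.01], [-1.0, -0.0, -0.01]]
```

```bash
python3 -m inch '[[[0.3,0,-0.2,0,1],[0.15,0,-0.2,0,1]]]';python3 -c "
from h import *
st()"; python3 -m inch '[[[0.05,0,-0.25,0,1],[0.05,0,-0.2,0,1]]]';python3 -c "
from h import *
st()"
```

```text
time: 4.93
position: [0.4825, -0.002, 0.0958]
tool_rot: [0.706, 0.093, -0.696, 0.098]
ft_force: [0.2, -0.1, -1.3]
grip_width: 0.0867
t 4.9333 p [ 0.4825 -0.002   0.0958] down [ 0.015 -0.006 -1.   ] toolY off cab y deg 0.03 cab-frame rel lip [-15.6  -2.6 -40.2]
F cab [ 0.1 -0.1 -1.3] q [-0.23  0.52  1.9  -0.    0.7   1.07]
cab axes in tool: [[0.01, -0.01, -1.0], [0.0, -1.0, 0.01], [-1.0, -0.0, -0.01]]
time: 5.1
position: [0.486, -0.0007, 0.0941]
tool_rot: [0.705, 0.093, -0.697, 0.098]
ft_force: [-3.2, -2.4, 1.6]
grip_width: 0.0868
t 5.1 p [ 0.486  -0.0007  0.0941] down [ 0.012 -0.006 -1.   ] toolY off cab y deg 0.04 cab-frame rel lip [-11.8  -2.3 -41.9]
F cab [-3.7 -1.4  1.6] q [-0.23  0.53  1.89 -0.    0.71  1.07]
cab axes in tool: [[0.01, -0.01, -1.0], [0.0, -1.0, 0.01], [-1.0, -0.0, -0.01]]
```

Light horizontal contact (−3.7 N) at the depth expected for the lip's front corner. I now push up along the slope.

```bash
python3 -m inch '[[[-0.22,0,-0.2,0,1],[-0.22,0,-0.2,0,1],[-0.22,0,-0.2,0,1]]]';python3 -c "
from h import *
st()"; python3 -m inch '[[[-0.22,0,-0.2,0,1],[-0.22,0,-0.2,0,1],[-0.22,0,-0.2,0,1]]]';python3 -c "
from h import *
st()"
```

```text
time: 5.35
position: [0.4894, 0.0012, 0.0996]
tool_rot: [0.702, 0.094, -0.699, 0.098]
ft_force: [-1.3, -0.9, -1.3]
grip_width: 0.0867
t 5.35 p [0.4894 0.0012 0.0996] down [ 0.005 -0.005 -1.   ] toolY off cab y deg 0.09 cab-frame rel lip [ -8.1  -1.4 -36.4]
F cab [-1.5 -0.5 -1.3] q [-0.22  0.52  1.87 -0.01  0.74  1.08]
cab axes in tool: [[0.0, -0.01, -1.0], [0.0, -1.0, 0.01], [-1.0, -0.0, -0.0]]
time: 5.6
position: [0.495, 0.0031, 0.1068]
tool_rot: [0.702, 0.094, -0.699, 0.098]
ft_force: [-1.0, -0.4, -0.7]
grip_width: 0.0867
t 5.6 p [0.495  0.0031 0.1068] down [ 0.004 -0.005 -1.   ] toolY off cab y deg 0.09 cab-frame rel lip [ -2.2  -1.1 -29.2]
F cab [-1.  -0.1 -0.7] q [-0.22  0.51  1.85 -0.01  0.77  1.09]
cab axes in tool: [[0.0, -0.01, -1.0], [0.0, -1.0, 0.01], [-1.0, -0.0, -0.0]]
```

```bash
cat >> h.py <<'E'
U=C@np.array([.6691,0,.7431])
def pr(X):
    q=PS@np.r_[X,1];return q[:2]/q[2]
def track():
    im=camera("side");cv2.imwrite("pics/last.png",im[:,:,::-1])
    i0=cv2.resize(cv2.imread("pics/side0.png"),(512,384),interpolation=cv2.INTER_AREA)
    g0,g=[cv2.cvtColor(v,cv2.COLOR_BGR2GRAY) for v in(i0,im[:,:,::-1].copy())]
    X0=np.array([.4968,.0047,.139])+C@np.array([.015,.15,-.004]);q0=pr(X0)
    t=cv2.getRectSubPix(g0,(31,25),tuple(map(float,q0)));best=[]
    for s in np.arange(-.005,.2,.0005):
        q=pr(X0+U*s);best.append((cv2.matchTemplate(cv2.getRectSubPix(g,(31,25),tuple(map(float,q))),t,cv2.TM_CCOEFF_NORMED)[0,0],s))
    print("track s mm, score",sorted([(round(float(a),3),round(b*1e3,1)) for a,b in best])[-3:])
E
python3 -c "
from h import *
track()"
```

```text
track s mm, score [(0.969, np.float64(15.0)), (0.969, np.float64(16.0)), (0.97, np.float64(15.5))]
```

The tracker shows the window 15.5 mm up with a ~2 N reaction along the slope, so it follows the fingers. I continue.

```bash
python3 -m inch '[[[-0.26,0,-0.24,0,1],[-0.28,0,-0.26,0,1],[-0.28,0,-0.26,0,1],[-0.28,0,-0.26,0,1],[-0.28,0,-0.26,0,1],[-0.28,0,-0.26,0,1],[-0.28,0,-0.26,0,1],[-0.28,0,-0.26,0,1]]]';python3 -c "
from h import *
st();track()"
```

```text
time: 6.32
position: [0.5162, 0.0092, 0.1317]
tool_rot: [0.701, 0.094, -0.7, 0.098]
ft_force: [-1.4, -0.9, -0.7]
grip_width: 0.0872
t 6.3167 p [0.5162 0.0092 0.1317] down [ 0.003 -0.005 -1.   ] toolY off cab y deg 0.11 cab-frame rel lip [19.9 -0.8 -4.3]
F cab [-1.6 -0.5 -0.7] q [-0.2   0.49  1.78 -0.01  0.86  1.11]
cab axes in tool: [[0.0, -0.01, -1.0], [0.0, -1.0, 0.01], [-1.0, -0.0, -0.0]]
track s mm, score [(0.915, np.float64(48.5)), (0.915, np.float64(49.5)), (0.916, np.float64(49.0))]
```

```bash
for k in 1; do python3 -m inch '[[[-0.27,0,-0.27,0,1],[-0.27,0,-0.27,0,1],[-0.27,0,-0.27,0,1],[-0.27,0,-0.27,0,1],[-0.27,0,-0.27,0,1],[-0.27,0,-0.27,0,1],[-0.27,0,-0.27,0,1],[-0.27,0,-0.27,0,1]]]'; done; python3 -c "
from h import *
st();track()"
```

```text
time: 7.03
position: [0.5374, 0.0152, 0.1558]
tool_rot: [-0.7, -0.094, 0.701, -0.098]
ft_force: [-2.8, -2.9, 0.8]
grip_width: 0.0872
t 7.0333 p [0.5374 0.0152 0.1558] down [-0.001 -0.006 -1.   ] toolY off cab y deg 0.14 cab-frame rel lip [41.9 -0.7 19.8]
F cab [-3.5 -2.1  0.8] q [-0.18  0.48  1.71 -0.01  0.95  1.13]
cab axes in tool: [[-0.0, -0.01, -1.0], [0.0, -1.0, 0.01], [-1.0, -0.0, 0.0]]
track s mm, score [(0.791, np.float64(-5.0)), (0.791, np.float64(-1.0)), (0.792, np.float64(-4.5))]
```

```bash
python3 -m inch '[[[-0.27,0,-0.27,0,1],[-0.27,0,-0.27,0,1],[-0.27,0,-0.27,0,1],[-0.27,0,-0.27,0,1],[-0.27,0,-0.27,0,1],[-0.27,0,-0.27,0,1],[-0.2,0,-0.2,0,1],[0,0,0,0,1]]]'; python3 - <<'E'
from h import *
st();track()
a=camera("side")[95:245,195:320,::-1];b=camera("wrist")[:280,:,::-1]
cv2.imwrite("pics/c6.png",np.hstack([cv2.resize(cv2.convertScaleAbs(a,alpha=1.6,beta=15),(500,600),interpolation=cv2.INTER_CUBIC),np.vstack([cv2.resize(b,(300,300)),np.zeros((300,300,3),np.uint8)])]))
E
```

```text
time: 7.75
position: [0.5564, 0.0205, 0.1771]
tool_rot: [-0.7, -0.094, 0.701, -0.099]
ft_force: [-4.4, -1.8, 2.2]
grip_width: 0.087
t 7.75 p [0.5564 0.0205 0.1771] down [-0.002 -0.007 -1.   ] toolY off cab y deg 0.16 cab-frame rel lip [61.7 -0.7 41.1]
F cab [-4.8 -0.6  2.2] q [-0.16  0.48  1.64 -0.01  1.03  1.14]
cab axes in tool: [[-0.0, -0.01, -1.0], [0.0, -1.0, 0.01], [-1.0, -0.0, 0.0]]
track s mm, score [(0.803, np.float64(-4.0)), (0.804, np.float64(-5.0)), (0.804, np.float64(-4.5))]
```

View pics/c6.png

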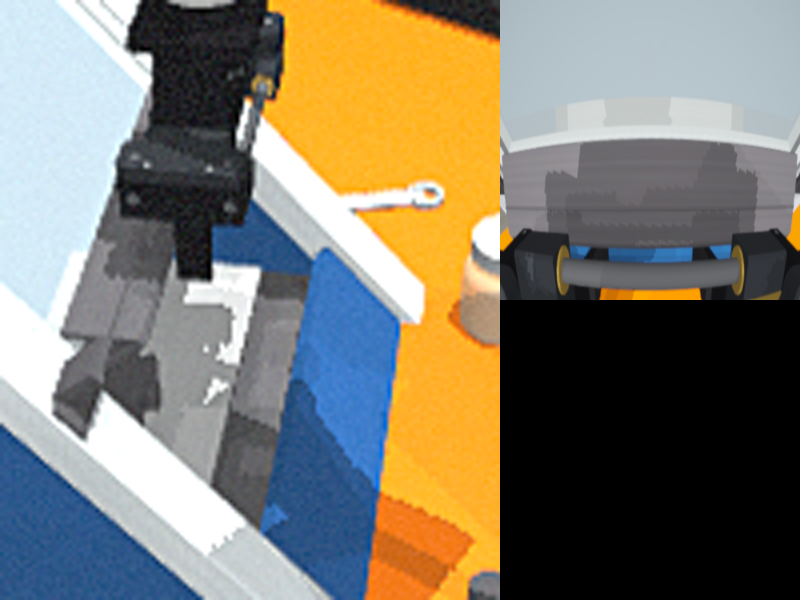

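The moved window reveals a fixed sill at the bottom, which explains the earlier "tall" lip. The lip end is now near (62–165, 335), approaching the near tab at (55–108, 338–437). I'll refine the remaining travel from both tabs.

```bash
python3 - <<'E'
from h import *
pts=dict(Lfar=((97,297),(118,235)),Lnear=((90,340),(45,255)),Rfar=((185,30),(762,68)),Rnear=((180,75),(690,83)),lipL=((230,396),(200,398)),lipR=((275,168),(687,268)))
F=np.array([.4968,.0047,.139])
for k,(s,t) in pts.items():
    X,e=tri(s,t);d=(X-F)@C*1e3;print(k,X.round(4),e,"cab",d.round(1),"along u",round(d[0]*.6691+d[2]*.7431,1),"along n",round(-d[0]*.7431+d[2]*.6691,1))
    # top view only, assuming the front edge lies on the lip's n-offset line
    n=C@np.array([-.7431,0,.6691]);q=T(t);M=PT
    A=np.vstack([M[0]-q[0]*M[2],M[1]-q[1]*M[2],np.r_[n,-(n@F)]]);X=np.linalg.solve(A[:,:3],-A[:,3]);d=(X-F)@C*1e3
    M=PS;q=S(s);A=np.vstack([M[0]-q[0]*M[2],M[1]-q[1]*M[2],np.r_[n,-(n@F)]]);Z=np.linalg.solve(A[:,:3],-A[:,3]);g=(Z-F)@C*1e3
    print("   constrained: top u",round(np.hypot(d[0],d[2])*np.sign(d[2]),1),"y",d[1].round(0)," side u",round(np.hypot(g[0],g[2])*np.sign(g[2]),1),"y",g[1].round(0))
E
```

```text
Lfar [0.5391 0.1871 0.2336] [0.3 0.3] cab [ 89.5 164.4  94.6] along u 130.2 along n -3.2
   constrained: top u 133.7 y 164.0  side u 131.4 y 168.0
Lnear [0.526  0.2262 0.2305] [1.  1.3] cab [ 87.3 205.6  91.5] along u 126.4 along n -3.7
   constrained: top u 133.0 y 205.0  side u 126.0 y 208.0
Rfar [ 0.6356 -0.164   0.2391] [0.1 0.2] cab [  88.7 -199.6  100.1] along u 133.8 along n 1.1
   constrained: top u 133.4 y -200.0  side u 132.8 y -202.0
Rnear [ 0.6285 -0.1302  0.2151] [1.2 1.9] cab [  90.9 -165.2   76.1] along u 117.4 along n -16.6
   constrained: top u 135.9 y -159.0  side u 123.4 y -139.0
lipL [0.4553 0.1499 0.1414] [0.3 0.3] cab [ -1.2 151.    2.4] along u 1.0 along n 2.5
   constrained: top u -0.2 y 151.0  side u -1.9 y 147.0
lipR [ 0.5383 -0.1406  0.1368] [0.1 0.1] cab [   1.1 -151.1   -2.2] along u -0.9 along n -2.3
   constrained: top u 0.9 y -151.0  side u 1.4 y -146.0
```

```bash
cat >> h.py <<'E'
F0=np.array([.4968,.0047,.139])
def prof():
    # along-slope intensity at the lip's front-edge plane; lower edge = last dark->bright step going down the slope
    for cam,M in(("top",PT),("side",PS)):
        g=cv2.cvtColor(camera(cam),cv2.COLOR_RGB2GRAY);cv2.imwrite(f"pics/last_{cam}.png",g)
        for y in(-.195,-.186,-.178,-.145,-.135,-.12,.12,.135,.145,.178,.186,.195):
            s=np.arange(.09,.15,.001);X=F0+np.outer(s,U)+C[:,1]*y
            q=np.c_[X,np.ones(len(s))]@M.T;q=(q[:,:2]/q[:,2:]).astype(np.float32)
            v=cv2.remap(g,q[:,0].reshape(1,-1),q[:,1].reshape(1,-1),cv2.INTER_LINEAR).ravel().astype(int)
            print(cam,y,"s=90..150/2:",*v[::2])
E
python3 -m inch '[[[-0.25,0,-0.25,0,1],[-0.25,0,-0.25,0,1],[-0.22,0,-0.22,0,1],[-0.15,0,-0.15,0,1],[0,0,0,0,1]]]'; python3 -c "
from h import *
st();prof()"
```

```text
time: 8.32
position: [0.5639, 0.0228, 0.1854]
tool_rot: [-0.698, -0.094, 0.703, -0.099]
ft_force: [-4.1, -2.3, 2.7]
grip_width: 0.0869
t 8.3167 p [0.5639 0.0228 0.1854] down [-0.005 -0.007 -1.   ] toolY off cab y deg 0.16 cab-frame rel lip [69.5 -0.5 49.4]
F cab [-4.6 -1.1  2.7] q [-0.15  0.48  1.61 -0.01  1.06  1.15]
cab axes in tool: [[-0.01, -0.01, -1.0], [0.0, -1.0, 0.01], [-1.0, -0.0, 0.01]]
top -0.195 s=90..150/2: 221 220 220 221 220 220 221 221 221 221 222 222 222 222 223 222 221 218 216 216 207 170 126 92 82 80 80 78 78 79
top -0.186 s=90..150/2: 218 218 218 219 219 218 219 219 219 219 219 218 219 219 219 220 217 214 212 211 198 159 115 88 82 81 81 80 80 79
top -0.178 s=90..150/2: 221 222 222 221 222 222 223 222 221 220 219 216 213 210 209 209 205 203 202 201 182 147 109 89 82 81 80 79 78 79
top -0.145 s=90..150/2: 67 68 70 69 69 69 69 68 68 69 69 68 68 67 66 70 76 80 87 95 101 102 103 104 102 99 94 86 97 123
top -0.135 s=90..150/2: 59 57 58 59 59 59 59 59 58 58 58 58 58 57 57 62 71 79 88 98 100 103 105 103 102 101 100 98 94 89
top -0.12 s=90..150/2: 143 132 124 121 117 111 1
[... 1525 characters left out ...]
12 12 7 4 11 12 6
side 0.12 s=90..150/2: 83 82 82 83 84 83 83 84 84 82 81 82 83 83 76 67 67 74 82 80 75 77 76 72 70 70 67 69 76 74
side 0.135 s=90..150/2: 85 84 82 83 83 84 85 83 83 82 81 84 84 80 63 58 67 76 81 80 79 78 80 79 76 74 69 65 69 77
side 0.145 s=90..150/2: 87 87 87 87 87 85 84 84 85 85 84 86 85 81 62 61 66 67 77 78 77 77 77 77 77 75 71 64 71 78
side 0.178 s=90..150/2: 33 37 38 36 39 40 37 38 38 36 38 39 39 39 36 38 42 40 38 40 54 68 65 63 60 50 39 42 42 42
side 0.186 s=90..150/2: 37 40 39 36 38 36 37 37 39 41 40 36 36 34 36 40 41 40 38 41 57 67 65 60 60 62 57 48 44 45
side 0.195 s=90..150/2: 88 64 44 32 31 33 38 39 38 36 39 38 36 37 37 40 39 37 31 37 58 65 66 62 59 58 61 60 52 42
```

Relative edges: top camera has tabs' lower edge at 131.8 and the lip's at 119.5; side camera gives the same gap (12.5). After the thickness offset, about 11.4 mm of travel remains.

```bash
python3 -m inch '[[[-0.22,0,-0.22,0,1],[-0.22,0,-0.22,0,1],[-0.2,0,-0.2,0,1],[-0.12,0,-0.12,0,1],[0,0,0,0,1]]]'; python3 -c "
from h import *
st();prof()" | grep -v 'side -'
```

```text
time: 8.83
position: [0.5708, 0.0248, 0.1932]
tool_rot: [-0.697, -0.094, 0.704, -0.099]
ft_force: [-4.0, -1.1, 1.6]
grip_width: 0.087
t 8.8333 p [0.5708 0.0248 0.1932] down [-0.008 -0.008 -1.   ] toolY off cab y deg 0.16 cab-frame rel lip [76.7 -0.4 57.2]
F cab [-4.1  0.   1.6] q [-0.15  0.48  1.58 -0.01  1.09  1.16]
cab axes in tool: [[-0.01, -0.01, -1.0], [0.0, -1.0, 0.01], [-1.0, -0.0, 0.01]]
top -0.195 s=90..150/2: 221 220 219 220 221 221 220 220 221 221 221 222 222 222 222 222 221 219 216 215 205 168 125 92 81 79 79 79 78 78
top -0.186 s=90..150/2: 219 219 219 218 218 219 219 219 219 218 218 219 219 219 219 219 216 213 212 210 198 158 115 88 81 82 82 81 80 80
top -0.178 s=90..150/2: 221 220 220 221 222 222 222 221 221 220 219 216 212 211 210 210 205 202 200 199 181 146 109 88 81 81 81 80 82 81
top -0.145 s=90..150/2: 67 69 70 69 68 68 69 70 70 68 68 68 68 68 67 66 66 68 68 67 60 66 74 84 88 93 100 100 100 100
top -0.135 s=90..150/2: 59 58 60 59 59 59 58 56 58 59 58 57 57 57 56 57 59 59 59 58 54 62 74 84 91 96 100 102 103 103
top -0.12 s=90..150/2: 142 132 124 121 116 109 106 103
[... 866 characters left out ...]
96 97 99 98 97 96
side 0.12 s=90..150/2: 82 82 82 83 83 83 81 83 82 81 81 83 81 81 81 81 80 84 85 76 64 64 71 82 81 75 68 71 72 70
side 0.135 s=90..150/2: 84 84 85 82 80 83 84 83 84 84 83 83 83 82 81 82 82 85 84 82 69 64 72 77 78 77 75 77 78 76
side 0.145 s=90..150/2: 86 87 88 87 85 84 85 87 85 83 84 83 83 81 81 82 83 83 78 70 65 65 73 80 79 78 76 76 77 77
side 0.178 s=90..150/2: 32 39 39 37 36 38 37 38 37 36 36 38 37 37 37 37 40 41 40 38 53 68 64 62 60 46 40 45 45 44
side 0.186 s=90..150/2: 38 39 39 34 35 38 37 34 36 37 36 38 40 39 38 38 39 38 38 41 54 64 64 61 61 61 55 42 43 42
side 0.195 s=90..150/2: 86 64 41 29 30 33 37 40 40 38 38 39 41 37 37 39 38 37 29 36 59 67 63 62 59 58 60 59 53 40
```

```bash
python3 -m inch '[[[-0.1,0,-0.1,0,1],[0,0,0,0,1]]]'; python3 -c "
from h import *
st();prof()" | grep -E '^t |F cab|top -?0.1[234]|top -?0.186|side 0.1(35|45|86)'
```

```text
time: 9.1
position: [0.5717, 0.0251, 0.1941]
tool_rot: [-0.697, -0.094, 0.704, -0.099]
ft_force: [-3.4, -1.0, 3.8]
grip_width: 0.0867
t 9.1 p [0.5717 0.0251 0.1941] down [-0.008 -0.008 -1.   ] toolY off cab y deg 0.16 cab-frame rel lip [77.6 -0.3 58.1]
F cab [-3.6 -0.   3.8] q [-0.15  0.48  1.58 -0.01  1.09  1.16]
top -0.186 s=90..150/2: 219 219 219 219 219 218 219 219 219 219 218 216 218 219 219 219 216 212 212 209 196 158 115 87 81 81 80 79 79 80
top -0.145 s=90..150/2: 67 68 69 69 69 68 69 68 69 68 68 67 68 69 66 66 67 68 67 66 65 68 72 79 91 100 105 104 102 101
top -0.135 s=90..150/2: 59 59 60 60 60 60 60 59 59 58 57 56 56 56 57 57 58 60 59 58 56 60 68 77 85 92 99 101 103 102
top -0.12 s=90..150/2: 142 131 123 120 116 111 107 103 99 98 96 93 90 90 90 88 88 89 92 92 88 77 74 78 90 94 97 99 102 102
top 0.12 s=90..150/2: 115 121 129 135 144 156 177 194 205 208 208 206 204 201 201 202 205 207 202 176 138 107 99 101 111 116 117 115 115 115
top 0.135 s=90..150/2: 208 206 206 208 209 208 206 203 202 203 200 200 198 196 190 189 192 197 198 190 174 140 110 98 104 113 116 117 118 117
top 0.145 s=90..150/2: 93 90 90 93 94 92 89 83 79 77 80 83 82 77 75 76 77 77 78 78 77 81 90 100 109 115 119 119 118 118
top 0.186 s=90..150/2: 216 215 215 215 216 217 216 216 212 207 203 202 202 205 205 205 205 205 205 195 175 144 115 98 96 96 96 96 96 96
side 0.135 s=90..150/2: 86 85 84 84 82 82 83 83 83 83 84 83 82 80 82 84 83 83 83 85 74 63 64 71 81 79 78 78 79 78
side 0.145 s=90..150/2: 87 85 85 87 85 85 86 85 84 84 83 84 82 82 82 83 83 81 82 85 77 64 67 71 79 79 77 74 76 77
side 0.186 s=90..150/2: 37 40 41 35 33 34 35 38 37 37 39 38 38 37 37 38 38 35 35 39 56 65 63 59 59 60 56 40 36 40
```

The lip's lower edge is at about 130.3, against the 130.3–130.8 target. I let go by backing straight out.

```bash
python3 -m inch '[[[0,0,0.3,0,1],[0,0,0.6,0,1],[0,0,1.5,0,1],[0,0,2.5,0,1],[0,0,2.5,0,1],[0,0,2,0,1],[0,0,0,0,1],[0,0,0,0,1]]]'; python3 - <<'E'
from h import *
st();prof()
a=camera("side")[85:245,190:320,::-1];b=camera("top")[100:260,175:365,::-1]
cv2.imwrite("pics/c7.png",np.hstack([cv2.resize(a,(380,468),interpolation=cv2.INTER_CUBIC),cv2.resize(b,(420,354),interpolation=cv2.INTER_CUBIC)[:354] if 0 else cv2.copyMakeBorder(cv2.resize(b,(420,354),interpolation=cv2.INTER_CUBIC),0,114,0,0,cv2.BORDER_CONSTANT)]))
E
```

```text
time: 9.87
position: [0.4863, 0.0014, 0.1934]
tool_rot: [0.706, 0.094, -0.695, 0.097]
ft_force: [1.5, 1.5, -0.3]
grip_width: 0.0873
t 9.8667 p [0.4863 0.0014 0.1934] down [ 0.016 -0.003 -1.   ] toolY off cab y deg 0.02 cab-frame rel lip [-11.   -0.3  57.4]
F cab [ 1.8  1.  -0.3] q [-0.23  0.36  1.8   0.    0.96  1.07]
cab axes in tool: [[0.01, -0.01, -1.0], [0.0, -1.0, 0.01], [-1.0, -0.0, -0.01]]
top -0.195 s=90..150/2: 209 208 208 209 209 209 209 209 210 210 210 210 211 211 210 211 210 207 205 203 194 159 119 87 77 75 74 73 73 73
top -0.186 s=90..150/2: 207 207 206 206 207 207 208 208 208 207 207 207 209 208 208 209 206 202 201 199 187 149 108 83 76 76 75 75 76 76
top -0.178 s=90..150/2: 211 210 210 210 211 211 213 212 210 208 207 204 201 198 198 199 195 191 190 189 171 138 103 83 76 77 77 76 76 75
top -0.145 s=90..150/2: 68 69 70 70 69 67 67 66 67 66 65 66 66 66 65 64 62 63 62 61 59 64 70 78 91 100 104 101 100 100
top -0.135 s=90..150/2: 62 61 59 60 60 58 56 55 54 54 53 53 54 54 54 54 54 54 55 56 54 58 66 76 85 92 98 101 103 103
top -0.12 s=90..150/2: 140 129 121 118 112 105 101 97
[... 1706 characters left out ...]
 s=90..150/2: 136 136 134 135 136 136 136 138 120 83 77 80 80 81 81 82 83 82 83 85 74 67 67 71 78 79 78 77 78 77
side 0.135 s=90..150/2: 138 138 136 138 136 137 139 141 118 81 79 81 79 80 80 81 82 81 83 84 73 63 64 70 79 79 75 75 77 79
side 0.145 s=90..150/2: 139 141 143 143 143 140 140 144 129 83 77 80 82 82 82 82 82 81 81 83 75 66 66 72 80 79 75 75 77 76
side 0.178 s=90..150/2: 32 37 39 40 38 37 36 35 47 50 38 40 38 37 37 38 36 36 36 39 53 67 64 64 59 47 37 39 46 45
side 0.186 s=90..150/2: 37 41 38 34 35 36 37 38 37 36 34 37 37 38 37 38 38 38 38 40 55 63 62 61 59 60 57 43 37 38
side 0.195 s=90..150/2: 84 61 38 29 30 47 61 69 68 62 43 37 38 39 37 36 35 34 29 38 59 66 65 62 61 61 59 59 55 37
```

View pics/c7.png

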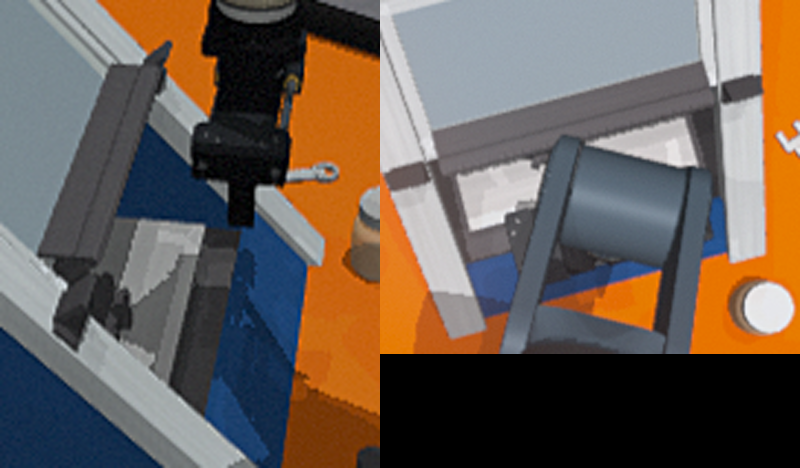

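```bash
python3 -c "
from h import *
st();print(robot.hand_in())"
```

```text
t 10.0667 p [0.4872 0.0015 0.1932] down [ 0.015 -0.003 -1.   ] toolY off cab y deg 0.1 cab-frame rel lip [-10.1  -0.5  57.2]
F cab [ 0.1  0.1 -0.3] q [-0.23  0.36  1.8   0.    0.97  1.07]
cab axes in tool: [[0.01, -0.01, -1.0], [0.0, -1.0, 0.01], [-1.0, -0.0, -0.01]]
the job is handed in; nothing more can be done
None
```

I pushed the sliding window up about 130 mm, until its lip was level with the height tabs. I then backed the open fingers out about 85 mm and handed the job in at 10.1 s. Measured push forces were about 2–6 N.

**Contact:** The tool could only point straight down, so the fingers pushed on the lip's front lower corner with their tips below it, not flat against its underside.

**First approach:** I came in too high. The fingertips touched the lip's top front corner with about 18 N, but the window did not move. I backed off, went lower and came in again.

**Last checks, after letting go:**
- **Top camera:** the lip's lower edge is at 130.3 mm and the tabs' lower edges at about 131.5 mm. Level would put the lip 1 mm below the tabs, so it is within about 1 mm.
- **Side camera, near end:** lip and tab edges are both at about 130 mm, which agrees.
- **Side camera, far end:** at face value the lip looked about 5 mm low. I put this down to a dark shadow band, because the start of the lip's bevel lines up at both ends, but I did not confirm it.
- **Tool travel:** this came to about 134 mm, 3–4 mm more than the cameras. I trusted the direct lip-to-tab comparison.
- **Hold and contact:** the window did not move when released, and the final wrist force was about zero.
- **Loose items:** the arm went nowhere near them, and those I could still see had not moved. I did not measure each one again at the end.

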